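Drain a fried spring roll over the strainer with tongs

ROBOT

A 6-joint arm with a two-finger parallel gripper is mounted at the origin on the work surface. World frame = base frame: x ahead of the robot, y to its left, z up, the work surface at z = 0. Lengths are in m, angles in rad, forces in N, time in s.
With the tool pointing down it reaches from about 0.275 to 1 m from the base axis. Payload 8.4 kg.
Tool frame: the origin (TCP) lies midway between the tips of the shut fingers; the grasp point (between the pads) lies 19 mm behind it; z points along the fingers, y is the line along which they close (so a half turn about z gives the same grasp; the last joint's range is limited). The gripper opens to 85 mm and grips with 20 to 120 N. Pads are 22 mm wide; open, the fingers measure 114 mm over their backs; the gripper's body (76 mm by 85 mm) begins 54 mm behind the grasp point. The pads swing forward as they close: fully open they stand 13 mm farther back than shut.
Start: joints at [-1.245, 0.353, 1.633, -0, 1.155, -0.002], TCP at [0.201, -0.592, 0.21] pointing down, gripper open.
Joint ranges: [-2.63, 2.63], [-0.92, 2.1], [0.06, 2.66], [-1.3, 4.44], [0, 2.69], [-3.02, 3.02]. Speed limits (rad/s): [2.22, 2.22, 2.79, 3.14, 3.14, 3.14].

INTERFACE

Orientations are given as a unit quaternion [w, x, y, z].
In Python, from plant import robot gives the robot as it stands.
- The arm moves only by the tool play_rows, never from a script. Its argument "rows" is one flat list of numbers, 7 for each row, row after row: the gripper command: -1 is fully open, 1 is shut, values between are in proportion, then the shift along the tool's x, y, z in cm, then the turn, a rotation vector about the tool's x, y, z in rad. In form: [gripper, x, y, z, ax, ay, az, gripper, x, y, z, ax, ay, az, ...]. A call has 1 to 12 rows; each row shifts and turns the commanded pose from where the row before left it, along the tool's axes as they then stand; what a row does not reach is not made up. A row lasts 1/12 s, in which the tool goes at most 41.7 mm and 7.16 degrees, less where a joint would pass 70% of its speed; a pose out of reach is approached as far as the arm can. A call with a gripper value outside its range is refused whole. The fingers move at their own pace and stop on an object; "force" is the grip in N (left out, the last holds). Time passes only in rows, so rows that do not move let the fingers close. It gives the time, the measured TCP pose, the force, the opening and the grip force at its end, in the units of the state.
- robot.observe(): the state, without advancing time (a new reading comes with each control period).
- robot.capture(name): name is "side" or "top" or "wrist"; returns a dict with "color" (480x640x3 uint8, blue, green, red), "z_map" (480x640 float32, m along the optical axis (not along the pixel's ray), 0 where there is no reading), "camera_matrix" (3x3 intrinsics, pixels), "k1" (the pictures are not rectified: a ray, as slopes to the right and down, at radius r is drawn at 1 + k1 r^2 times it, then the intrinsics apply), "world_from_camera" (4x4, takes a point from camera to world coordinates). Camera axes: x right, y down, z forward; pixel columns grow to the right and rows downward; lengths in m; the calibration is good to about 2 mm. A picture is of the moment at which its call begins.
- robot.close_job(): hands the job in; it is judged then, once.
The state is a dict: "t": time; "joint_pos": joint angles; "qvel": joint speeds; "joint_efforts": joint torques, N m; "eef_pos": TCP position; "ee_rot": TCP orientation; "contact_force": force on the tool from outside, world axes, zero at the start; "ft_torque": the same for the moment, N m; "opening": opening from 0.0 (shut) to 1.0 (fully open); "grip_force": force on a finger pad.
Only numpy, scipy, OpenCV 4.12 (cv2) and the standard library are available. Lean on these libraries where they do the work, as an engineer would, in place of code of your own. Each camera call takes 0.05 s, during which the arm holds its last target. There are 200 camera calls.

TASK

Set the strainer onto the bowl so that its flat rim rests level all round on the bowl's rim, and let go of it. Then pick up the kitchen tongs, take the fried spring roll off the chopping board between their claws (never with the gripper's own fingers) and finish still holding it in the tongs, still and clear above the middle of the strainer, so that the oil can drip off. Leave the saucers, the jar and the brush where they are.

Things in the scene. Friction and masses are not known exactly. Their poses are not given: they have to be found in the camera images.
- bowl: White round bowl, 70 mm high, loose, about 0.45 kg. Rim outer diameter 146 mm, inner diameter 136 mm, inner diameter 25 mm above the counter about 110 mm. Origin: centre of its underside, z up.
- strainer: Stainless strainer, about 0.15 kg, on the counter: flat-bottomed perforated basket 46 mm deep (outside diameter 94 mm at the bottom, 120 mm at the top), flat round rim of 160 mm diameter whose underside is 45 mm and top 49 mm above the origin. Bar handle along its own -x. Origin: centre of the underside, z up. Seated, its origin is 25 mm above the bowl's, with 8 mm of side play; any yaw will do.
- strainer_grip (a point): Point in the strainer's straight handle to take it by, 110 mm from the strainer's centre along its -x, 52 mm above its underside. The handle is a bar 14 mm wide and 14 mm high (45 to 59 mm above the underside), from 74 to 206 mm from the centre.
- tongs: Upright pin, 13 mm thick, at the rear end of the kitchen tongs (0.13 kg, 232 mm from pin to claw ends), with a wire loop behind it. The tongs lie on the counter, an arm on each side (+y, -y) of the centre line; the arms spread level and are sprung open. Origin: on the pin's axis at the tongs' underside; x along the centre line to the claws, z up.
- tongs_left: Left arm (+y side) of the tongs, hinged on the pin; origin on the pin's axis at the underside. Handle with a grey silicone sleeve, 22 mm high (2 to 24 mm above the tongs' underside), from 40 to 145 mm from the pin; flat steel claw, 26 mm high and 32 mm long, from 200 to 232 mm from the pin.
- tongs_right: Right arm (-y side) of the tongs, the mirror image of the left one; origin on the pin's axis at the underside.
- tongs_grip (a point): Point on the tongs' centre line between the sleeves, 100 mm from the pin, 13 mm above the underside: near the centre of mass, the place to grip across both arms. Width over the sleeves here: 57 mm at rest, 50 mm when the claws are 56 mm apart, 37 mm (faces parallel) when they are 28 mm apart. Squeezing takes about 6 N a side to start, 10 N at 37 mm. Let go, they spring open.
- tongs_tip (a point): Point on the tongs' centre line between the claws, 216 mm from the pin and 13 mm above the underside (mid height of the claws). At rest the claws' inner faces are 72 mm apart.
- board: Oval wooden chopping board, 280 mm by 190 mm, 16 mm thick, 0.9 kg, loose. Origin: centre of its underside; x along its length, z up.
- roll: Golden fried spring roll, firm, 70 mm long (its own x), 28 mm wide (y), 26 mm high (z), about 45 g, lying on the board. Origin: centre of its underside. To be held across its 28 mm width.
- saucer1: Lowest of a stack of three round white melamine saucers, 132 mm across, stack 31 mm high; to be left alone. Origin: centre of the underside.
- saucer2: Middle saucer of the stack, to be left alone. Origin: centre of the underside.
- saucer3: Top saucer of the stack, to be left alone. Origin: centre of the underside.
- jar: Glass clip-top jar, 92 mm across and 125 mm high, to be left alone. Origin: centre of the underside.
- brush: Silicone brush with a wooden handle, 187 mm long (along its own y), 34 mm wide and 17 mm high, lying flat, to be left alone. Origin: on its underside, 105 mm from the handle's end and 82 mm from the bristles' end.
There are look-alikes about, which are no part of the job. Of the things like the roll, leave any that is blue or purple; of the rest the smaller one is meant.

How it is judged:
By the outcome, as a careful person would: the job done as asked, in the order asked, and still so for the second after the job is handed in, while the arm keeps its last pose, push and grip.
It also fails if it takes over 72 s, if anything falls off the work surface, if the arm or the gripper's body presses on something with over 40 N, if the wrist force passes 120 N, or if a joint passes its speed limit or range.

## Working session

There is one attempt and no reset: what is moved stays moved. The work goes in short steps, Python scripts to look and compute and a tool call to move; the robot and the scene stay as the last step left them, time stands still between calls to the robot, and variables do not carry over. Pictures are saved under pics/ and viewed, at most 10 in all, crops included, and the job is handed in when it is done.

Besides the shell and the picture viewer there is one more tool, called after "Request:" as name(argument=value, ...) on one line, values as JSON. play_rows: Moves the arm, as the interface text tells. Its arguments: {"type":"object","properties":{"rows":{"type":"array"},"force":{"type":"number"}},"required":["rows"]}

```bash
ls; mkdir -p pics
cat > h.py <<'E'
import numpy as np, cv2, pickle
from plant import robot
def cap(n):
    c=robot.capture(n); pickle.dump(c,open(f'/tmp/{n}.pkl','wb')); return c
def load(n): return pickle.load(open(f'/tmp/{n}.pkl','rb'))
def cloud(c):
    K=np.array(c['camera_matrix'],float); z=c['z_map']; v,u=np.mgrid[:480,:640]
    p=np.stack([u,v],-1).reshape(-1,1,2).astype(float)
    d=np.array([c['k1'],0,0,0],float)
    s=cv2.undistortPoints(p,K,d).reshape(480,640,2)
    P=np.dstack([s*z[...,None],z]); T=np.array(c['world_from_camera'])
    W=P@T[:3,:3].T+T[:3,3]; W[z==0]=np.nan; return W
E
python3 - <<'E'
from h import *
a=cap('top');b=cap('side')
cv2.imwrite('pics/top.png',a['color']);cv2.imwrite('pics/side.png',b['color'])
print(robot.observe()); print(a['world_from_camera'],a['k1'])
E
```

```text
pics
{'t': 0.1, 'joint_pos': array([-1.24538513e+00,  3.53591310e-01,  1.63402529e+00,  1.76755569e-05,
        1.15521751e+00, -2.40419814e-03]), 'qvel': array([ 0.00142796, -0.00159364, -0.001378  , -0.00083624, -0.00105738,
        0.00065704]), 'joint_efforts': array([ 4.77341430e-06, -6.06355762e+01, -3.42817390e+01, -1.90192668e-05,
        3.94665753e-03,  2.58604581e-05]), 'eef_pos': array([ 0.20109702, -0.5912992 ,  0.20914377]), 'ee_rot': array([-6.13952901e-04,  9.86597573e-01,  1.63171210e-01, -9.18368435e-05]), 'contact_force': array([-0.54793759, -0.41838896, -0.17739784]), 'ft_torque': array([ 0.0232426 , -0.00248282,  0.04807893]), 'grip_force': 0.0, 'opening': 0.99998151659242}
[[ 0.02466881 -0.99534673  0.0931469   0.46781493]
 [-0.99946201 -0.02254129  0.02382413  0.02031773]
 [-0.02161362 -0.0936845  -0.9953673   1.34249655]
 [ 0.          0.          0.          1.        ]] -0.06697360610478995
```

View pics/top.png

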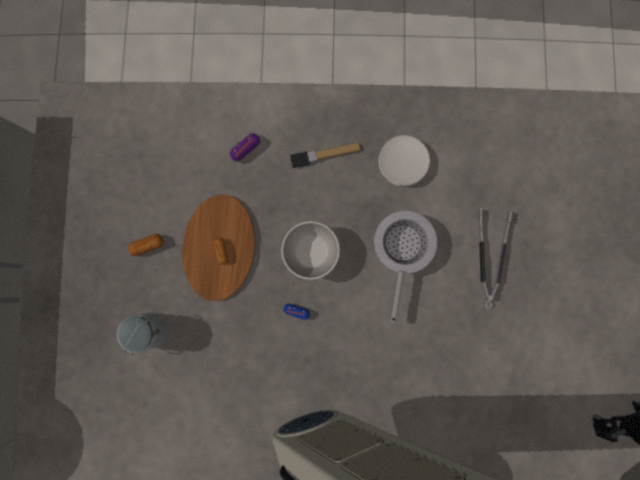

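View pics/side.png

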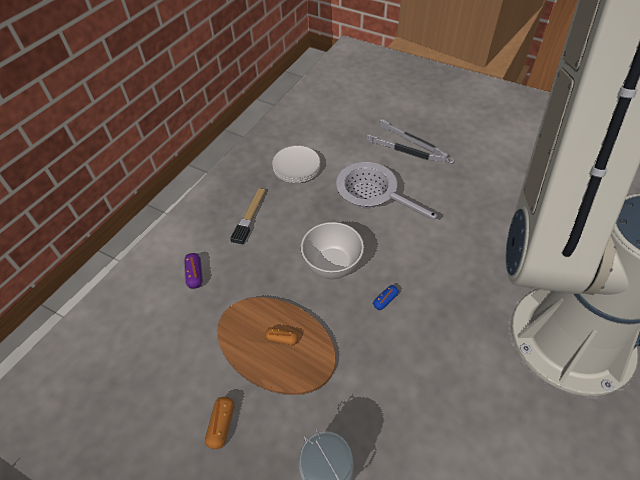

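Top view: the rolls are purple (244,147), blue (296,311), large orange (146,245) off the board, and small orange (220,251) on the board. The small orange one fits: it isn't blue or purple, it's the smaller of the rest, and it lies on the board. Bowl is at (310,250), strainer at (405,241) with its handle running to (394,318), and the tongs' pin is at (490,297) with claws at (481,212) and (511,215). I'll measure these and take an enlarged crop.

```bash
cat >> h.py <<'E'
def circ(p):
    A=np.c_[2*p,np.ones(len(p))]; s=np.linalg.lstsq(A,(p**2).sum(1),rcond=None)[0]
    return s[:2],np.sqrt(s[2]+s[0]**2+s[1]**2)
def rect(p):
    (c,s,a)=cv2.minAreaRect(p.astype(np.float32)*1000); return np.round(c,1),np.round(s,1),round(a,1)
E
python3 - <<'E'
from h import *
c=load('top');W=cloud(c);col=c['color'];hsv=cv2.cvtColor(col,cv2.COLOR_BGR2HSV)
def box(u0,u1,v0,v1,zlo,zhi):
    m=np.zeros((480,640),bool);m[v0:v1,u0:u1]=True
    return m&(W[...,2]>zlo)&(W[...,2]<zhi)
def med(u,v): return W[v,u].round(4)
print('counter z',W[380,150],W[120,560],W[420,560-200])
for n,b in dict(bowl=(275,345,215,285,.06,.08),str_rim=(370,440,205,278,.04,.056),handle=(385,410,278,325,.03,.09),saucer=(375,435,130,190,.02,.05),jar=(110,165,310,355,.1,.15),board=(175,262,185,305,.01,.025),tongs=(470,525,200,315,.012,.04),brush=(285,365,140,170,.006,.03),blue=(280,315,298,325,.01,.05)).items():
    m=box(*b);p=W[m]
    print(n,len(p),'z',np.percentile(p[:,2],[5,50,95]).round(4),rect(p[:,:2]))
    if n in('bowl','str_rim'):
        # outer boundary
        q=p[:,:2]; h=cv2.convexHull(q.astype(np.float32)).reshape(-1,2).astype(float); print('  circ',circ(h))
m=box(205,235,230,272,.03,.06);p=W[m];print('roll',len(p),p[:,2].max(),rect(p[:,:2]),p.mean(0))
m=box(120,170,228,262,.01,.06);p=W[m];print('big',len(p),p[:,2].max(),rect(p[:,:2]))
for u,v in [(490,297),(490,304),(481,212),(511,215),(482,265),(502,265)]: 
    q=W[v-3:v+4,u-4:u+5].reshape(-1,3); print(u,v,q[np.argmax(q[:,2])].round(4))
crop=np.hstack([cv2.resize(col[180:310,170:270],(400,520),interpolation=2),cv2.resize(col[195:325,460:540],(320,520),interpolation=2)])
cv2.imwrite('pics/crop.png',crop)
E
```

```text
counter z [ 0.19380117  0.48361766 -0.00160729] [ 0.91259025 -0.59533811 -0.00350117] [ 0.21386076 -0.04083676  0.38666489]
bowl 465 z [0.0618 0.0686 0.0731] (array([540.7,  71.1]), array([143.6, 143.1]), 19.3)
  circ (array([0.54078331, 0.07124585]), np.float64(0.07215064874987326))
str_rim 1635 z [0.0427 0.0483 0.0528] (array([ 568.7, -168.4]), array([158.7, 158.8]), 32.6)
  circ (array([ 0.56674786, -0.16821985]), np.float64(0.08050152011667946))
handle 274 z [0.0523 0.058  0.062 ] (array([ 421.1, -145.8]), array([ 14.7, 113.4]), 81.8)
saucer 1902 z [0.021  0.0256 0.0321] (array([ 784.1, -166. ]), array([130.6, 131.1]), 76.3)
jar 1037 z [0.1135 0.1208 0.1261] (array([327.2, 487.5]), array([88.9, 86.4]), 12.1)
board 5582 z [0.0117 0.0158 0.0203] (array([546.1, 314.3]), array([187.8, 278.5]), 80.7)
tongs 603 z [0.0135 0.0214 0.0275] (array([ 533.7, -393.8]), array([ 83.9, 253.6]), 85.0)
brush 697 z [0.0079 0.0143 0.0193] (array([794.6,  48.4]), array([ 70.4, 196.9]), 1.0)
blue 284 z [0.0153 0.0236 0.0286] (array([384.8, 104.3]), array([69.5, 28.4]), 73.7)
roll 272 0.047962961873354804 (array([535.7, 304. ]), array([68.4, 28.9]), 14.6) [0.53522591 0.30318981 0.03960665]
big 492 0.04184305416283629 (array([547.6, 504.4]), array([38.8, 91.4]), 23.2)
490 297 [ 0.4357 -0.3859  0.03  ]
490 304 [ 0.4149 -0.3814  0.0194]
481 212 [ 0.6533 -0.3636  0.0296]
511 215 [ 0.6472 -0.4414  0.0304]
482 265 [ 0.5143 -0.3733  0.0297]
502 265 [ 0.5075 -0.4144  0.0299]
```

View pics/crop.png

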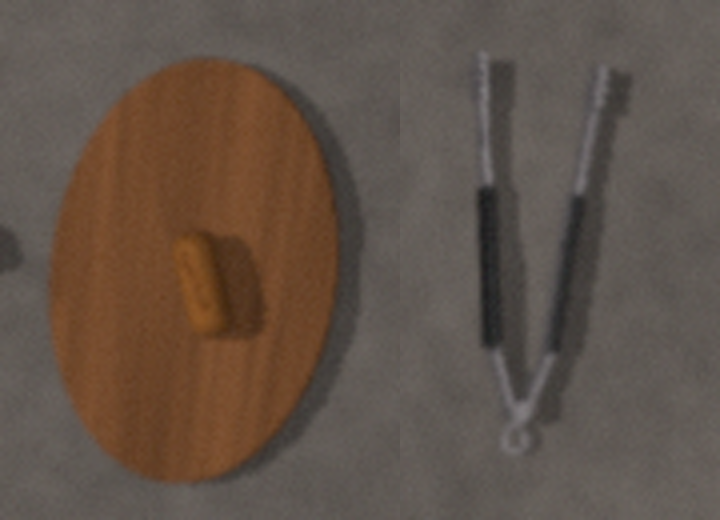

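The crop confirms it: the small orange roll is on the board, with its long axis about 15° from world x. The tongs lie at about −5° yaw. Next step is the strainer handle.

```bash
cat >> h.py <<'E'
from scipy.spatial.transform import Rotation as R
def pose(o=None):
    o=o or robot.observe(); w,x,y,z=o['ee_rot']; return np.array(o['eef_pos']),R.from_quat([x,y,z,w])
def go(target,yaw=None):
    """turn vec (tool, rad) to point down with tool x at yaw deg; then shift cm in the turned tool axes"""
    p,r=pose()
    if yaw is None: g=r; print('tool axes',r.as_matrix().round(3).tolist())
    else:
        a=np.radians(yaw); g=R.from_matrix(np.array([[np.cos(a),np.sin(a),0],[np.sin(a),-np.cos(a),0],[0,0,-1]]))
    print('now',p.round(4),'turn',(r.inv()*g).as_rotvec().round(3),'shift cm',(g.inv().apply(np.array(target)-p)*100).round(2))
E
python3 -c "
from h import *
go([.459,-.152,.13],-8.5)"
```

```text
now [ 0.2011 -0.5913  0.2091] turn [-0.001  0.     0.476] shift cm [ 19.01 -47.26   7.91]
```

Request:
play_rows(rows=[-1,0,0,0,0,0,0.095,-1,0,0,0,0,0,0.095,-1,0,0,0,0,0,0.095,-1,0,0,0,0,0,0.095,-1,0,0,0,0,0,0.096,-1,1.2,-3,0.4,0,0,0,-1,1.2,-3,0.4,0,0,0,-1,1.2,-3,0.4,0,0,0,-1,1.2,-3,0.4,0,0,0,-1,1.2,-3,0.4,0,0,0,-1,1.2,-3,0.4,0,0,0,-1,1.2,-3,0.4,0,0,0])

```text
t: 1.1
eef_pos: [0.3156, -0.3948, 0.1814]
ee_rot: [-0.0, 0.997, -0.074, -0.0]
contact_force: [0.7, -0.2, 0.3]
opening: 1.004
grip_force: 0.0
```

Request:
play_rows(rows=[-1,1.2,-3,0.5,0,0,0,-1,1.2,-3,0.5,0,0,0,-1,1.2,-3,0.5,0,0,0,-1,1.2,-3,0.5,0,0,0,-1,1.2,-3,0.5,0,0,0,-1,1.2,-3,0.5,0,0,0,-1,1.2,-3,0.5,0,0,0,-1,1.2,-3,0.5,0,0,0,-1,0.8,-2.2,0.5,0,0,0,-1,0,0,0.5,0,0,0,-1,0,0,0,0,0,0])

```text
t: 2.02
eef_pos: [0.4565, -0.1515, 0.1308]
ee_rot: [-0.0, 0.997, -0.073, -0.001]
contact_force: [-0.1, -0.2, -0.3]
opening: 1.0
grip_force: 0.0
```

Run:
```python
from h import *
c=cap('wrist');W=cloud(c);cv2.imwrite('pics/w1.png',c['color'])
p=W.reshape(-1,3);z=p[:,2]
m=(z>.052)&(z<.066)&(p[:,0]<.48)&(p[:,0]>.36)&(abs(p[:,1]+.15)<.05);print('handle',m.sum(),np.median(z[m]),rect(p[m][:,:2]) if m.sum()>5 else '')
m=(z>.04)&(z<.055)&(np.hypot(p[:,0]-.567,p[:,1]+.168)<.09);print(m.sum())
if m.sum()>50:
  h=cv2.convexHull(p[m][:,:2].astype(np.float32)).reshape(-1,2);print(h.min(0),h.max(0))
go([.459,-.152,.033],-8.5)
```

```text
handle 2856 0.05867638031660026 (array([ 422.9, -145.6]), array([ 14. , 117.2]), 81.4)
18687
[ 0.47897074 -0.2466705 ] [ 0.61611634 -0.08791789]
now [ 0.4563 -0.1523  0.1312] turn [-0.     0.002  0.002] shift cm [ 0.27 -0.07  9.82]
```

View pics/w1.png

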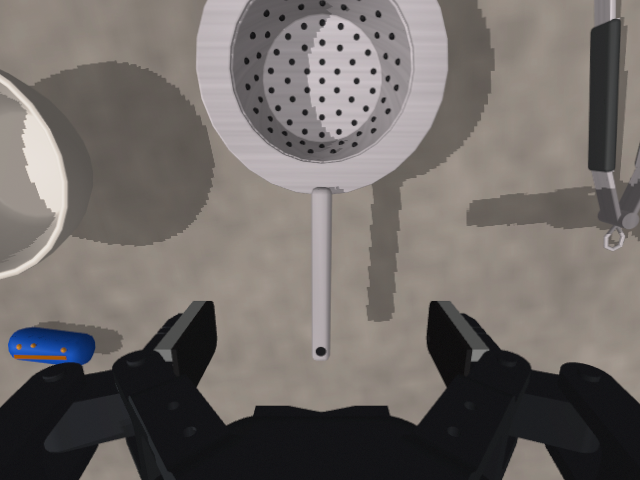

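The wrist view shows the handle (321,190–355) centred between the fingers, so I'll descend and grip.

Request:
play_rows(rows=[-1,0.3,-0.1,2,0,0,0,-1,0,0,2.3,0,0,0,-1,0,0,2.3,0,0,0,-1,0,0,2,0,0,0,-1,0,0,1.2,0,0,0,-1,0,0,0,0,0,0,1,0,0,0,0,0,0,1,0,0,0,0,0,0,1,0,0,0,0,0,0,1,0,0,0,0,0,0,1,0,0,0,0,0,0,1,0,0,0,0,0,0], force=100)

```text
t: 3.07
eef_pos: [0.4603, -0.1522, 0.0343]
ee_rot: [0.0, 0.997, -0.074, 0.0]
contact_force: [-3.1, 0.7, 3.8]
opening: 0.147
grip_force: 29.8
```

Request:
play_rows(rows=[1,0,0,0,0,0,0,1,0,0,0,0,0,0,1,0,0,-1,0,0,0,1,0,0,-1.5,0,0,0,1,0,0,-1.5,0,0,0,1,0,0,-1.5,0,0,0,1,0,0,-1.5,0,0,0,1,0,0,-1.5,0,0,0,1,0,0,-1,0,0,0,1,0,0,-0.5,0,0,0,1,0,0,0,0,0,0])

```text
t: 3.98
eef_pos: [0.4606, -0.1523, 0.1349]
ee_rot: [0.0, 0.997, -0.074, 0.001]
contact_force: [0.3, -1.0, -1.2]
opening: 0.101
grip_force: 98.3
```

Run:
```python
from h import *
o=robot.observe();print(o['opening'],o['grip_force'],o['contact_force'])
go([.5407-.109,.071+.0163,o['eef_pos'][2]])
c=cap('top');W=cloud(c);p=W.reshape(-1,3)
m=(abs(p[:,0]-.567)<.1)&(abs(p[:,1]+.168)<.1)&(p[:,2]>.125);q=p[m];
if len(q): 
  h=cv2.convexHull(q[:,:2].astype(np.float32)).reshape(-1,2);print(len(q),h.min(0),h.max(0),'zq',np.percentile(q[:,2],[2,50,98]))
  for s in (.5,.53,.56,.6,.63): k=abs(q[:,0]-s)<.008; print(s,np.median(q[k,2]) if k.any() else '')
```

```text
0.10116521119704563 98.30437481403351 [ 0.26325292 -1.04140096 -1.17085638]
tool axes [[0.989, -0.148, 0.002], [-0.148, -0.989, -0.001], [0.002, 0.0, -1.0]]
now [ 0.4606 -0.1523  0.1349] turn [0. 0. 0.] shift cm [-6.390e+00 -2.327e+01 -2.000e-02]
3646 [ 0.4670026  -0.24851392] [ 0.64845943 -0.08488104] zq [0.12822895 0.5011398  0.55823901]
0.5 0.5275500748969135
0.53 0.14560760243017756
0.56 0.14384492502598523
0.6 0.14187952307082807
0.63 0.1425268043656338
```

The strainer droops about 2° towards its nose. I'll pitch it level while moving over the bowl.

Request:
play_rows(rows=[1,-0.3,-1,0,0,0.02,0,1,-0.6,-2,0,0,0.02,0,1,-0.6,-2.5,0,0,0,0,1,-0.7,-2.5,0,0,0,0,1,-0.7,-2.5,0,0,0,0,1,-0.7,-2.5,0,0,0,0,1,-0.7,-2.5,0,0,0,0,1,-0.7,-2.5,0,0,0,0,1,-0.6,-2.3,0,0,0,0,1,-0.5,-2,0,0,0,0,1,-0.3,-1,0,0,0,0,1,0,0,0,0,0,0])

```text
t: 5.03
eef_pos: [0.4302, 0.0894, 0.1305]
ee_rot: [0.001, 0.997, -0.073, 0.019]
contact_force: [-0.1, -0.2, -0.9]
opening: 0.102
grip_force: 98.3
```

Run:
```python
from h import *
W=None
for n in('side','top'):
  c=cap(n);p=cloud(c).reshape(-1,3)
  m=(p[:,2]>.125)&(p[:,2]<.17)&(np.hypot(p[:,0]-.541,p[:,1]-.071)<.1);q=p[m];print(n,len(q))
  a=np.linalg.lstsq(np.c_[q[:,:2]-[.541,.071],np.ones(len(q))],q[:,2],rcond=None)[0];print('plane',a)
  r=q[abs(q[:,2]-np.c_[q[:,:2]-[.541,.071],np.ones(len(q))]@a)<.004]
  h=cv2.convexHull(r[:,:2].astype(np.float32)).reshape(-1,2).astype(float);h=h[h[:,0]>.5];print(circ(h),h.min(0),h.max(0))
  m=(p[:,2]>.06)&(p[:,2]<.076)&(np.hypot(p[:,0]-.541,p[:,1]-.071)<.09);print('bowl vis',m.sum())
c=load('side');cv2.imwrite('pics/s2.png',c['color'][100:400,200:500])
print(pose()[0],robot.observe()['contact_force'])
```

```text
side 1886
plane [-0.01384207  0.03218863  0.14250845]
(array([0.53851962, 0.07427612]), np.float64(0.07998720781589494)) [ 0.50549132 -0.00525449] [0.61835796 0.15436018]
bowl vis 272
top 2011
plane [-0.00197949 -0.0006335   0.14216309]
(array([0.53779447, 0.07285506]), np.float64(0.07956251459213678)) [ 0.50261432 -0.00682398] [0.61682045 0.15295234]
bowl vis 0
[0.43052092 0.08776283 0.13075458] [ 0.2965311   0.35172872 -2.46203998]
```

View pics/s2.png

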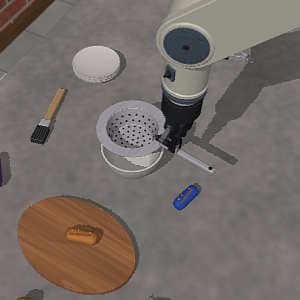

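Side view: the strainer at crop (133,125) is held level over the bowl, about 3 mm off-centre. I'll lower it.

Request:
play_rows(rows=[1,0,0.2,1,0,0,0,1,0,0,1.2,0,0,0,1,0,0,1.2,0,0,0,1,0,0,1.2,0,0,0,1,0,0,0.9,0,0,0,1,0,0,0.5,0,0,0,1,0,0,0.2,0,0,0,1,0,0,0,0,0,0])

```text
t: 5.8
eef_pos: [0.4332, 0.0851, 0.0692]
ee_rot: [0.002, 0.997, -0.074, 0.02]
contact_force: [0.9, 0.2, -2.4]
opening: 0.105
grip_force: 98.3
```

Request:
play_rows(rows=[1,0,0,0.2,0,0,0,1,0,0,0.2,0,0,0,1,0,0,0,0,0,0])

```text
t: 6.05
eef_pos: [0.4336, 0.0854, 0.0656]
ee_rot: [0.001, 0.997, -0.074, 0.02]
contact_force: [-0.1, 0.2, -1.9]
opening: 0.102
grip_force: 98.3
```

```bash
cat >> h.py <<'E'
def rim(zlo,zhi,names=('top','side')):
  for n in names:
    p=cloud(cap(n)).reshape(-1,3)
    m=(p[:,2]>zlo)&(p[:,2]<zhi)&(np.hypot(p[:,0]-.541,p[:,1]-.071)<.1);q=p[m]
    a=np.linalg.lstsq(np.c_[q[:,:2]-[.541,.071],np.ones(len(q))],q[:,2],rcond=None)[0]
    r=q[abs(q[:,2]-np.c_[q[:,:2]-[.541,.071],np.ones(len(q))]@a)<.004]
    h=cv2.convexHull(r[:,:2].astype(np.float32)).reshape(-1,2).astype(float);h=h[h[:,0]>.5];print(n,a.round(4),circ(h))
E
python3 -c "
from h import *
rim(.064,.09);print(robot.observe()['contact_force'],pose()[0])"
```

```text
top [-0.0017  0.0009  0.0782] (array([0.54140374, 0.06958441]), np.float64(0.07899274383266684))
side [-0.0023  0.0146  0.0783] (array([0.54288697, 0.06995328]), np.float64(0.07958569139176709))
[ 0.52031675  0.53034196 -1.99829586] [0.43358485 0.08549115 0.06572633]
```

Centred and level, with about 4 mm left to go. I'll step down to contact.

Request:
play_rows(rows=[1,0,0,0.2,0,0,0,1,0,0,0.1,0,0,0,1,0,0,0.1,0,0,0,1,0,0,0,0,0,0])

```text
t: 6.48
eef_pos: [0.4335, 0.0854, 0.0613]
ee_rot: [0.002, 0.997, -0.074, 0.02]
contact_force: [-0.7, -0.9, -1.6]
opening: 0.101
grip_force: 98.3
```

Request:
play_rows(rows=[1,0,0,0.1,0,0,0,1,0,0,0,0,0,0])

```text
t: 6.65
eef_pos: [0.4336, 0.0854, 0.0604]
ee_rot: [0.001, 0.997, -0.074, 0.02]
contact_force: [-0.4, -0.9, -0.9]
opening: 0.102
grip_force: 98.3
```

```bash
python3 -c "
from h import *
rim(.06,.086);print(robot.observe()['contact_force'],pose()[0])"
```

```text
top [-0.001   0.      0.0729] (array([0.54173995, 0.06948715]), np.float64(0.07904011393474687))
side [-0.0054  0.0158  0.0734] (array([0.54259963, 0.06998068]), np.float64(0.07914509567329328))
[ 0.38185506 -0.23740322 -2.34020991] [0.433645   0.08537353 0.06050121]
```

Request:
play_rows(rows=[1,0,0,0.1,0,0,0,1,0,0,0.05,0,0,0,1,0,0,0,0,0,0,0.5,0,0,0,0,0,0,0.3,0,0,0,0,0,0,0,0,0,0,0,0,0,-0.5,0,0,0,0,0,0,-1,0,0,0,0,0,0,-1,0,0,0,0,0,0,-1,0,0,0,0,0,0,-1,0,0,0,0,0,0])

```text
t: 7.67
eef_pos: [0.4337, 0.0854, 0.059]
ee_rot: [0.001, 0.997, -0.074, 0.02]
contact_force: [-0.2, -0.2, 0.3]
opening: 1.001
grip_force: 0.0
```

Request:
play_rows(rows=[-1,0,0,-1,0,0,0,-1,0,0,-2,0,0,0,-1,0,0,-2.5,0,0,0,-1,0,0,-2.5,0,0,0,-1,0,0,-2.5,0,0,0,-1,0,0,-2,0,0,0,-1,0,0,0,0,-0.04,0,-1,0,0,0,0,0,0])

```text
t: 8.33
eef_pos: [0.4304, 0.0864, 0.1855]
ee_rot: [-0.001, 0.997, -0.074, 0.001]
contact_force: [0.2, 0.7, -0.5]
opening: 0.999
grip_force: 0.0
```

Run:
```python
from h import *
rim(.06,.086);print(robot.observe()['contact_force'],robot.observe()['opening'])
go([.534,-.394,.16],-5)
c=load('top');cv2.imwrite('pics/t3.png',c['color'][180:340,270:530])
```

```text
top [ 0.0025 -0.0014  0.0726] (array([0.54167523, 0.06970776]), np.float64(0.0793604873319086))
side [-0.0171  0.0191  0.0732] (array([0.54169887, 0.07002505]), np.float64(0.0799565154050604))
[0.27710458 0.39982475 0.07530982] 1.0008650276201683
now [0.4287 0.0859 0.1835] turn [ 0.    -0.    -0.061] shift cm [14.67 46.89  2.35]
```

The strainer is seated: level to within 0.3°, centred within 1–2 mm, released. Next I'll go above the tongs.

Request:
play_rows(rows=[-1,0.5,1.5,0,0,0,-0.03,-1,0.9,2.9,0.1,0,0,-0.03,-1,0.9,3,0.1,0,0,0,-1,0.9,3,0.1,0,0,0,-1,0.9,3,0.1,0,0,0,-1,0.9,3,0.1,0,0,0,-1,0.9,3,0.1,0,0,0,-1,0.9,3,0.1,0,0,0,-1,0.9,3,0.2,0,0,0,-1,0.9,3,0.2,0,0,0,-1,0.9,3,0.2,0,0,0,-1,0.9,3,0.2,0,0,0])

```text
t: 9.43
eef_pos: [0.4994, -0.2672, 0.1674]
ee_rot: [-0.0, 0.999, -0.044, -0.001]
contact_force: [-0.2, 0.5, -0.1]
opening: 1.004
grip_force: 0.0
```

Request:
play_rows(rows=[-1,0.9,3,0.2,0,0,0,-1,0.9,3,0.2,0,0,0,-1,0.9,3,0.2,0,0,0,-1,0.9,2.9,0.2,0,0,0,-1,0.5,1.5,0.2,0,0,0,-1,0,0,0,0,0,0,-1,0,0,0,0,0,0])

```text
t: 10.02
eef_pos: [0.5283, -0.403, 0.1571]
ee_rot: [-0.001, 0.999, -0.045, -0.001]
contact_force: [0.2, 1.5, 0.3]
opening: 0.997
grip_force: 0.0
```

Run:
```python
from h import *
c=cap('wrist');W=cloud(c);cv2.imwrite('pics/w2.png',c['color']);p=W.reshape(-1,3);p=p[np.isfinite(p[:,0])]
m=(p[:,2]>.012)&(p[:,2]<.04)&(abs(p[:,0]-.54)<.14)&(abs(p[:,1]+.395)<.07);q=p[m][:,:2];print(len(q),np.percentile(p[m][:,2],[50,98]))
for s in np.arange(.43,.66,.02):
    k=q[abs(q[:,0]-s)<.002]
    if len(k): y=np.sort(k[:,1]); j=np.argmax(np.diff(y)); print(round(s,3),'outer',y[[0,-1]].round(4),'inner',y[[j,j+1]].round(4),'mid',((y[0]+y[-1])/2).round(4))
print('xr',q[:,0].min(),q[:,0].max(),pose()[0])
```

```text
4718 [0.02287845 0.0266179 ]
0.43 outer [-0.3961 -0.3839] inner [-0.3932 -0.3924] mid -0.39
0.45 outer [-0.4044 -0.3783] inner [-0.3995 -0.3827] mid -0.3914
0.47 outer [-0.4151 -0.3724] inner [-0.407  -0.3777] mid -0.3937
0.49 outer [-0.4183 -0.3698] inner [-0.4103 -0.3774] mid -0.394
0.51 outer [-0.4215 -0.3686] inner [-0.4144 -0.3768] mid -0.395
0.53 outer [-0.4256 -0.3683] inner [-0.4176 -0.3762] mid -0.397
0.55 outer [-0.4286 -0.3675] inner [-0.4209 -0.3755] mid -0.398
0.57 outer [-0.4323 -0.3668] inner [-0.4242 -0.3749] mid -0.3995
0.59 outer [-0.4347 -0.3674] inner [-0.4306 -0.3717] mid -0.4011
0.61 outer [-0.4385 -0.3666] inner [-0.4347 -0.3704] mid -0.4026
0.63 outer [-0.4454 -0.3652] inner [-0.4383 -0.3693] mid -0.4053
0.65 outer [-0.4478 -0.3624] inner [-0.4417 -0.3687] mid -0.4051
xr 0.40364414740188037 0.6628777476114305 [ 0.52833482 -0.40220014  0.15751089]
```

View pics/w2.png

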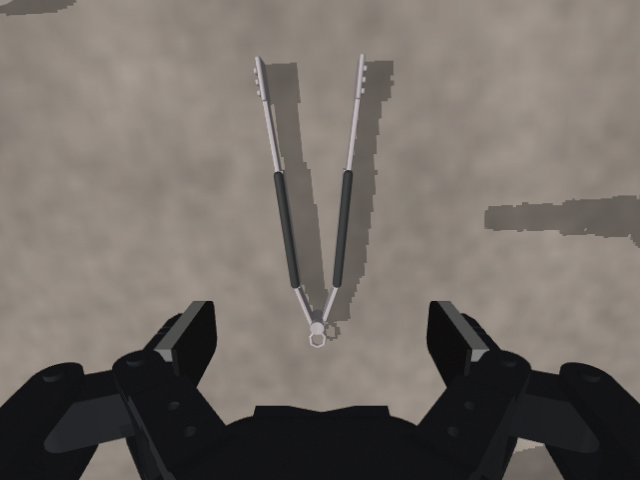

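The tongs' centre line runs through (.531,−.397) at −4.1°. Width there is 57 mm as stated, and the pin shows at pixel (317,328). I'll descend.

Request:
play_rows(rows=[-1,0.2,-0.5,2,0,0,-0.016,-1,0,0,2.8,0,0,0,-1,0,0,2.8,0,0,0,-1,0,0,2.8,0,0,0,-1,0,0,2.5,0,0,0,-1,0,0,1.2,0,0,0,-1,0,0,0.8,0,0,0,-1,0,0,0,0,0,0,-1,0,0,0,0,0,0], force=30)

```text
t: 10.82
eef_pos: [0.5322, -0.3983, 0.0108]
ee_rot: [0.0, 0.999, -0.036, 0.0]
contact_force: [-0.2, 0.1, 1.1]
opening: 1.002
grip_force: 0.0
```

Run:
```python
from h import *
print(robot.observe()['contact_force']);go([.531,-.397,0],-4.1)
c=cap('wrist');p=cloud(c).reshape(-1,3);p=p[np.isfinite(p[:,0])]
m=(p[:,2]>.012)&(p[:,2]<.04)&(abs(p[:,0]-.6)<.08)&(abs(p[:,1]+.395)<.07);q=p[m][:,:2]
for s in np.arange(.57,.66,.02):
    k=q[abs(q[:,0]-s)<.002]
    if len(k): y=np.sort(k[:,1]); print(round(s,3),y[[0,-1]].round(4),((y[0]+y[-1])/2).round(4))
```

```text
[-0.19773521  0.14465177  1.09603415]
now [ 0.5322 -0.3983  0.0108] turn [ 0.    -0.001 -0.   ] shift cm [-0.13 -0.12  1.08]
0.57 [-0.4316 -0.3664] -0.399
0.59 [-0.4351 -0.3672] -0.4012
0.61 [-0.4389 -0.3659] -0.4024
0.63 [-0.4446 -0.3649] -0.4047
0.65 [-0.4452 -0.3619] -0.4036
```

Request:
play_rows(rows=[-1,-0.1,-0.1,0.6,0,0,0,-1,0,0,0.4,0,0,0,-0.8,0,0,0,0,0,0,-0.6,0,0,0,0,0,0,-0.4,0,0,0,0,0,0,-0.3,0,0,0,0,0,0,-0.2,0,0,0,0,0,0,-0.13,0,0,0,0,0,0,-0.13,0,0,0,0,0,0,-0.13,0,0,0,0,0,0,-0.13,0,0,0,0,0,0])

```text
t: 11.78
eef_pos: [0.5308, -0.3973, -0.0001]
ee_rot: [0.0, 0.999, -0.036, 0.0]
contact_force: [0.1, 0.4, 0.1]
opening: 0.566
grip_force: 0.0
```

```bash
cat >> h.py <<'E'
def claws(x0=.59,zlo=.012,zhi=.045,img=None):
    c=cap('wrist');p=cloud(c).reshape(-1,3);p=p[np.isfinite(p[:,0])]
    if img: cv2.imwrite(img,c['color'])
    m=(p[:,2]>zlo)&(p[:,2]<zhi)&(p[:,0]>x0)&(p[:,0]<x0+.09)&(abs(p[:,1]+.395)<.07);q=p[m]
    for s in np.arange(x0,x0+.09,.02):
        k=q[abs(q[:,0]-s)<.002]
        if len(k): y=np.sort(k[:,1]); j=np.argmax(np.diff(y)); print(round(s,3),y[[0,j,j+1,-1]].round(4),'mid',((y[0]+y[-1])/2).round(4),'z',np.median(k[:,2]).round(4))
E
python3 -c "
from h import *
claws(.57,img='pics/w3.png');print(robot.observe()['opening'],robot.observe()['grip_force'])"
```

```text
0.57 [-0.4314 -0.4241 -0.3747 -0.3665] mid -0.399 z 0.023
0.59 [-0.4349 -0.43   -0.3715 -0.3671] mid -0.401 z 0.0205
0.61 [-0.4384 -0.4341 -0.3703 -0.3659] mid -0.4022 z 0.0204
0.63 [-0.4453 -0.4376 -0.3691 -0.3645] mid -0.4049 z 0.0224
0.65 [-0.3684 -0.3648 -0.3628 -0.3624] mid -0.3654 z 0.0192
0.5618481051954608 0.0
```

View pics/w3.png

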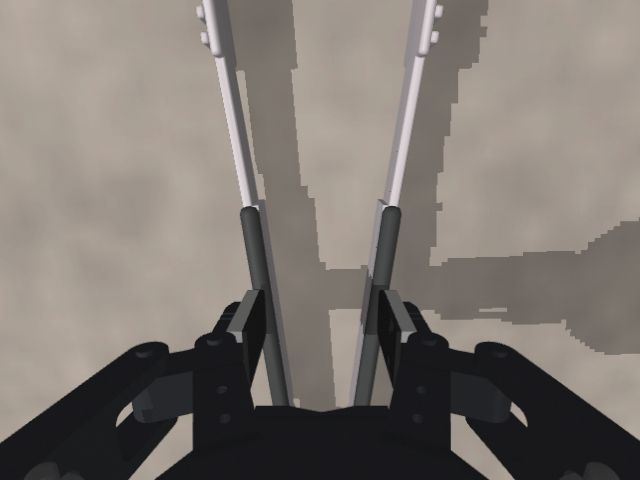

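The pads (255/390, 310) are just short of the sleeves, because the opening fraction isn't linear in mm. I'll close further in small steps.

Request:
play_rows(rows=[-0.08,0,0,0,0,0,0,-0.04,0,0,0,0,0,0,0,0,0,0,0,0,0,0,0,0,0,0,0,0])

```text
t: 12.17
eef_pos: [0.5312, -0.3969, 0.0007]
ee_rot: [-0.0, 0.999, -0.036, 0.0]
contact_force: [-1.3, 3.4, 7.2]
opening: 0.502
grip_force: 3.7
```

Request:
play_rows(rows=[0.05,0,0,0,0,0,0,0.1,0,0,0,0,0,0,0.1,0,0,0,0,0,0])

```text
t: 12.42
eef_pos: [0.5315, -0.3968, 0.0012]
ee_rot: [-0.0, 0.999, -0.036, 0.001]
contact_force: [-0.1, 4.7, 11.4]
opening: 0.454
grip_force: 5.9
```

```bash
python3 -c "
from h import *
claws(.57);print(robot.observe()['opening'],robot.observe()['grip_force'],robot.observe()['contact_force'])"
```

```text
0.57 [-0.4337 -0.4264 -0.377  -0.3686] mid -0.4012 z 0.0229
0.59 [-0.4372 -0.4323 -0.3738 -0.3695] mid -0.4034 z 0.0205
0.61 [-0.441  -0.4365 -0.3728 -0.3685] mid -0.4048 z 0.0205
0.63 [-0.4476 -0.4402 -0.3717 -0.3675] mid -0.4075 z 0.022
0.65 [-0.4443 -0.4442 -0.3712 -0.3647] mid -0.4045 z 0.0227
0.4508423459397824 5.929763029553214 [-0.30102752  4.64240664 11.53890098]
```

The fingertips are pressing on the counter (11 N upwards) and the tongs have shifted 2 mm to −y. I'll raise 3 mm and shift 2 mm.

Request:
play_rows(rows=[0.1,0,0.1,-0.2,0,0,0,0.1,0,0.1,-0.1,0,0,0,0.1,0,0,0,0,0,0])

```text
t: 12.72
eef_pos: [0.5307, -0.3996, 0.0031]
ee_rot: [0.0, 0.999, -0.036, 0.0]
contact_force: [0.0, 0.5, -0.6]
opening: 0.451
grip_force: 0.0
```

Request:
play_rows(rows=[0.15,0,0,0,0,0,0,0.2,0,0,0,0,0,0,0.2,0,0,0,0,0,0])

```text
t: 12.97
eef_pos: [0.5304, -0.3992, 0.0026]
ee_rot: [-0.0, 0.999, -0.036, -0.0]
contact_force: [0.2, -0.4, -0.4]
opening: 0.398
grip_force: 0.0
```

```bash
python3 -c "
from h import *
claws(.57);print(robot.observe()['opening'],robot.observe()['grip_force'],robot.observe()['contact_force'])"
```

```text
0.57 [-0.4338 -0.4264 -0.3769 -0.369 ] mid -0.4014 z 0.0229
0.59 [-0.4372 -0.4325 -0.3738 -0.3696] mid -0.4034 z 0.0204
0.61 [-0.4413 -0.4366 -0.3727 -0.3684] mid -0.4049 z 0.0205
0.63 [-0.4474 -0.4402 -0.3717 -0.3673] mid -0.4073 z 0.0225
0.65 [-0.4443 -0.4443 -0.3713 -0.3652] mid -0.4047 z 0.0203
0.3998392723513393 0.0 [-0.46120822 -0.48529088 -0.06485242]
```

```bash
python3 -c "
from h import *
c=load('wrist');cv2.imwrite('pics/w4.png',c['color'][150:480,120:520])"
```

```text
(no output)
```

View pics/w4.png

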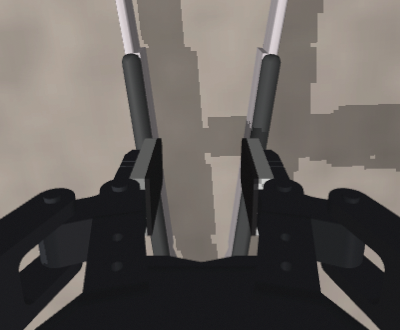

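Run:
```python
from h import *
c=load('wrist');W=cloud(c)
for v in range(285,345,8):
    print(v,[tuple((W[v,u]*1000).round(0).astype(int)) if np.isfinite(W[v,u,0]) else None for u in (262,268,274,278,290,355,362,368,374,380)])
print(pose()[0],robot.observe()['joint_pos'])
```

```text
285 [(np.int64(542), np.int64(-374), np.int64(24)), (np.int64(541), np.int64(-376), np.int64(23)), (np.int64(538), np.int64(-378), np.int64(17)), (np.int64(533), np.int64(-378), np.int64(4)), None, (np.int64(529), np.int64(-415), np.int64(1)), (np.int64(529), np.int64(-419), np.int64(1)), (np.int64(535), np.int64(-420), np.int64(16)), (np.int64(538), np.int64(-422), np.int64(24)), (np.int64(538), np.int64(-425), np.int64(23))]
293 [(np.int64(538), np.int64(-374), np.int64(25)), (np.int64(542), np.int64(-378), np.int64(35)), (np.int64(542), np.int64(-380), np.int64(35)), (np.int64(542), np.int64(-382), np.int64(35)), (np.int64(526), np.int64(-382), np.int64(-1)), (np.int64(525), np.int64(-415), np.int64(1)), (np.int64(537), np.int64(-416), np.int64(28)), (np.int64(539), np.int64(-418), np.int64(34)), (np.int64(539), np.int64(-420), np.int64(35)), (np.int64(538), np.int64(-423), np.int64(33))]
301 [(np.int64(542), np.int64(-377), np.int64(42)), (np.int64(542), np.int64(-379), np.int64(42)), (np.int64(542), np.int64(-381), np.int64(42)), (np.int64(540), np.int64(-382), np.int64(37)), (n
[... 2041 characters left out ...]
.int64(537), np.int64(-417), np.int64(62)), (np.int64(538), np.int64(-418), np.int64(63))]
341 [(np.int64(538), np.int64(-380), np.int64(63)), (np.int64(537), np.int64(-381), np.int64(62)), (np.int64(532), np.int64(-382), np.int64(54)), (np.int64(526), np.int64(-381), np.int64(43)), (np.int64(500), np.int64(-380), np.int64(1)), (np.int64(498), np.int64(-414), np.int64(2)), (np.int64(510), np.int64(-416), np.int64(22)), (np.int64(527), np.int64(-416), np.int64(50)), (np.int64(534), np.int64(-416), np.int64(62)), (np.int64(535), np.int64(-418), np.int64(63))]
[ 0.53043175 -0.39926295  0.00266142] [-6.47472240e-01  6.47717679e-01  1.67444544e+00 -5.58196447e-05
  8.19839818e-01  9.95651341e-01]
```

The pads' inner faces are 34 mm apart at z ≥ 28 mm, so they closed above the sleeves and the tips stand further back than I assumed. I'll raise, open, and measure the finger depth against the TCP at two openings.

Request:
play_rows(rows=[0.2,0,0,-2,0,0,0,0.2,0,0,-2,0,0,0,0.2,0,0,0,0,0,0])

```text
t: 13.27
eef_pos: [0.5325, -0.4007, 0.0463]
ee_rot: [0.001, 0.999, -0.036, 0.002]
contact_force: [0.4, -0.5, 0.6]
opening: 0.397
grip_force: 0.0
```

```bash
cat >> h.py <<'E'
def pads(img=None):
    p,r=pose();c=cap('wrist');W=cloud(c);q=r.inv().apply(W.reshape(-1,3)-p).reshape(480,640,3)*1000
    if img: cv2.imwrite(img,c['color'])
    m=(q[...,2]<8)&(abs(q[...,0])<20)&(q[...,2]>-75)&np.isfinite(q[...,0])
    L=q[m]
    for s in(-1,1):
        k=L[L[:,1]*s>0]; k=k[abs(k[:,1])<60]
        for zz in range(-60,8,6):
            t=k[abs(k[:,2]-zz)<3]
            if len(t): print(s,zz,len(t),'y',t[:,1].min().round(1),t[:,1].max().round(1),'x',t[:,0].min().round(1),t[:,0].max().round(1))
    print('opening',robot.observe()['opening'],p)
E
python3 -c "
from h import *
pads()"
```

```text
-1 -60 649 y -34.6 -17.4 x -12.3 11.8
-1 -54 346 y -31.2 -17.4 x -11.6 11.1
-1 -48 384 y -31.3 -17.4 x -12.7 10.8
-1 -42 339 y -31.2 -17.4 x -12.0 10.9
-1 -36 297 y -31.2 -17.5 x -12.0 10.9
-1 -30 227 y -30.8 -17.4 x -11.7 10.7
-1 -24 72 y -23.6 -17.5 x -11.7 10.3
1 -60 645 y 16.2 28.6 x -12.0 11.7
1 -54 346 y 16.3 30.2 x -11.8 11.1
1 -48 383 y 16.4 30.3 x -11.3 10.8
1 -42 337 y 16.3 30.1 x -11.9 10.8
1 -36 310 y 16.4 30.3 x -12.0 10.8
1 -30 218 y 16.4 29.0 x -12.0 10.7
1 -24 68 y 16.4 22.9 x -11.2 10.3
opening 0.4002443786518768 [ 0.53248972 -0.40071697  0.04633355]
```

Measured: the pad bottoms are 24 mm behind the TCP at 0.4 opening, which matches the contact I felt. The opening is linear at 85 mm full scale. So the TCP has to go about 21 mm below the counter reading, with force checks on the way.

Request:
play_rows(rows=[-1,-0.1,-0.2,0,0,0,0,-1,0,0,0,0,0,0,-1,0,0,0,0,0,0,-1,0,0,0,0,0,0,-1,0,0,0,0,0,0,-1,0,0,1.5,0,0,0,-1,0,0,1.5,0,0,0,-1,0,0,1.2,0,0,0,-1,0,0,0.8,0,0,0,-1,0,0,0.5,0,0,0,-1,0,0,0,0,0,0])

```text
t: 14.23
eef_pos: [0.5291, -0.3968, -0.0134]
ee_rot: [-0.001, 0.999, -0.036, -0.001]
contact_force: [0.3, 0.4, 0.0]
opening: 0.999
grip_force: 0.0
```

```bash
python3 -c "
from h import *
pads();print(robot.observe()['contact_force'])"
```

```text
-1 -60 700 y -57.7 -42.8 x -12.3 10.9
-1 -54 619 y -57.3 -42.9 x -12.3 10.9
-1 -48 528 y -57.3 -42.9 x -12.5 11.1
-1 -42 442 y -56.4 -21.0 x -11.8 10.8
-1 -36 2030 y -49.5 -17.1 x -19.9 19.9
-1 -30 236 y -21.1 -16.9 x -19.4 19.9
-1 -24 216 y -21.3 -17.0 x -19.8 20.0
-1 -18 117 y -56.5 -0.7 x -19.3 19.1
-1 -12 7468 y -60.0 -0.3 x -20.0 20.0
1 -60 702 y 41.3 56.1 x -11.9 11.0
1 -54 608 y 41.3 55.9 x -12.4 10.9
1 -48 508 y 41.5 55.8 x -12.6 11.0
1 -42 416 y 24.3 55.4 x -12.1 17.9
1 -36 2052 y 19.8 48.5 x -19.9 20.0
1 -30 278 y 19.9 24.3 x -19.9 19.8
1 -24 246 y 19.9 24.4 x -19.9 19.8
1 -18 157 y 0.2 58.8 x -19.9 20.0
1 -12 7310 y 0.2 60.0 x -20.0 20.0
opening 1.0030255920531692 [ 0.52913573 -0.39675435 -0.01339082]
[-0.37548745 -0.89122276  0.2730077 ]
```

Request:
play_rows(rows=[-1,0.1,0.2,0.5,0,0,0,-1,0,0,0.3,0,0,0,-0.8,0,0,0,0,0,0,-0.6,0,0,0,0,0,0,-0.4,0,0,0,0,0,0,-0.3,0,0,0,0,0,0,-0.3,0,0,0,0,0,0])

```text
t: 14.87
eef_pos: [0.5311, -0.3997, -0.0193]
ee_rot: [0.0, 0.999, -0.036, 0.001]
contact_force: [-0.7, -0.1, 5.1]
opening: 0.652
grip_force: 6.9
```

Request:
play_rows(rows=[-0.25,0,0,0,0,0,0,-0.2,0,0,0,0,0,0,-0.2,0,0,0,0,0,0])

```text
t: 15.12
eef_pos: [0.5316, -0.4, -0.0187]
ee_rot: [0.001, 0.999, -0.036, 0.001]
contact_force: [-0.6, -0.4, 9.1]
opening: 0.604
grip_force: 9.1
```

```bash
python3 -c "
from h import *
claws(.57);o=robot.observe();print(o['opening'],o['grip_force'],o['contact_force'])
go([.531,-.399,-.021])"
```

```text
0.57 [-0.4307 -0.4225 -0.3827 -0.3747] mid -0.4027 z 0.0232
0.59 [-0.4323 -0.4281 -0.3804 -0.3757] mid -0.404 z 0.0205
0.61 [-0.436  -0.4316 -0.3801 -0.3756] mid -0.4058 z 0.0204
0.63 [-0.4418 -0.4347 -0.3799 -0.3754] mid -0.4086 z 0.0216
0.6022741602356453 9.081011675298214 [-0.67666437  0.45439929  8.83239571]
tool axes [[0.997, -0.072, 0.002], [-0.072, -0.997, -0.001], [0.002, 0.001, -1.0]]
now [ 0.5316 -0.4    -0.0187] turn [0. 0. 0.] shift cm [-0.07 -0.1   0.23]
```

Both sleeves are now gripped at 51 mm and the claws are closing evenly. A little tighter, then lift.

Request:
play_rows(rows=[-0.15,0,0,-0.1,0,0,0,-0.1,0,0,-0.1,0,0,0,-0.1,0,0,0,0,0,0,-0.1,0,0,-0.5,0,0,0,-0.1,0,0,-1,0,0,0,-0.1,0,0,-1.5,0,0,0,-0.1,0,0,-2,0,0,0,-0.1,0,0,-2,0,0,0,-0.1,0,0,-2,0,0,0,-0.1,0,0,-1,0,0,0,-0.1,0,0,0,0,0,0])

```text
t: 16.08
eef_pos: [0.5322, -0.4005, 0.0856]
ee_rot: [0.001, 0.999, -0.036, 0.002]
contact_force: [0.8, -0.2, -1.1]
opening: 0.551
grip_force: 7.0
```

Run:
```python
from h import *
o=robot.observe();print(o['opening'],o['grip_force'],o['contact_force'])
claws(.57,.07,.16,'pics/w5.png');print(pose()[0])
```

```text
0.5512979620009796 7.000333161558956 [ 0.75548873 -0.21524181 -1.10812582]
0.57 [-0.4283 -0.4201 -0.3859 -0.3779] mid -0.4031 z 0.1271
0.59 [-0.4297 -0.4252 -0.3841 -0.3798] mid -0.4048 z 0.1246
0.61 [-0.433  -0.4283 -0.3842 -0.3799] mid -0.4065 z 0.1247
0.63 [-0.4372 -0.4312 -0.3844 -0.3801] mid -0.4087 z 0.1254
0.65 [-0.385  -0.3848 -0.3847 -0.3847] mid -0.3848 z 0.1076
[ 0.53139215 -0.39987536  0.08370507]
```

View pics/w5.png

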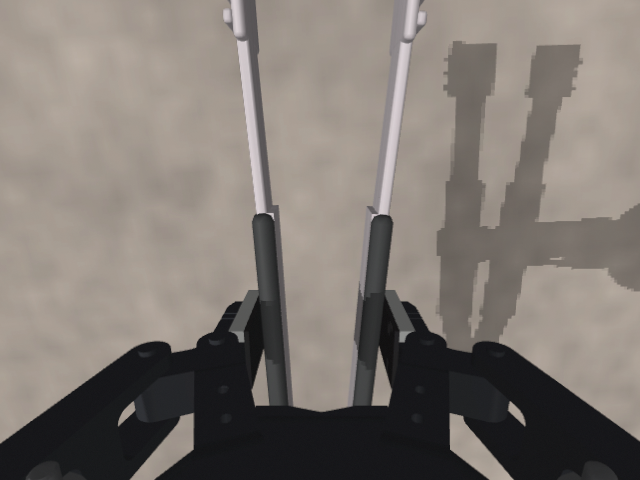

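The tongs are held level, underside about 0.104 m, claws about 47 mm apart. I'll rise, turn and head for the roll.

Request:
play_rows(rows=[-0.1,0,0,-0.5,0,0,-0.03,-0.1,0,0,-1,0,0,-0.06,-0.1,0,0,-1,0,0,-0.07,-0.1,0,0,-1,0,0,-0.07,-0.1,0,0,-0.6,0,0,-0.07,-0.1,0,0,-0.3,0,0,-0.042,-0.1,0,0,0,0,0,0])

```text
t: 16.72
eef_pos: [0.5303, -0.3991, 0.1254]
ee_rot: [-0.0, 0.991, 0.135, -0.0]
contact_force: [0.6, -0.3, -1.5]
opening: 0.552
grip_force: 7.0
```

```bash
python3 -c "
from h import *
go([.4234,.2748,.13],15.5);o=robot.observe();print(o['opening'],o['grip_force'])"
```

```text
now [ 0.5303 -0.3991  0.1254] turn [-0.001  0.001  0.001] shift cm [  7.7  -67.79  -0.46]
0.5515434749167437 7.000674945884384
```

Request:
play_rows(rows=[-0.1,0.1,-1,-0.1,0,0,0,-0.1,0.2,-2,-0.1,0,0,0,-0.1,0.3,-2.8,-0.1,0,0,0,-0.1,0.3,-2.8,-0.1,0,0,0,-0.1,0.3,-2.8,0,0,0,0,-0.1,0.3,-2.8,0,0,0,0,-0.1,0.3,-2.8,0,0,0,0,-0.1,0.3,-2.8,0,0,0,0,-0.1,0.3,-2.8,0,0,0,0,-0.1,0.3,-2.8,0,0,0,0,-0.1,0.3,-2.8,0,0,0,0,-0.1,0.3,-2.8,0,0,0,0])

```text
t: 17.72
eef_pos: [0.4782, -0.0898, 0.1291]
ee_rot: [-0.0, 0.991, 0.134, -0.001]
contact_force: [0.4, 0.2, -1.0]
opening: 0.557
grip_force: 7.0
```

Request:
play_rows(rows=[-0.1,0.3,-2.8,0,0,0,0,-0.1,0.3,-2.8,0,0,0,0,-0.1,0.3,-2.8,0,0,0,0,-0.1,0.3,-2.8,0,0,0,0,-0.1,0.4,-2.8,0,0,0,0,-0.1,0.4,-2.8,0,0,0,0,-0.1,0.4,-2.8,0,0,0,0,-0.1,0.4,-2.8,0,0,0,0,-0.1,0.4,-2.8,0,0,0,0,-0.1,0.4,-2.8,0,0,0,0,-0.1,0.4,-2.6,0,0,0,0,-0.1,0.3,-2,0,0,0,0])

```text
t: 18.72
eef_pos: [0.4327, 0.2357, 0.1292]
ee_rot: [0.0, 0.991, 0.134, -0.001]
contact_force: [0.4, -0.1, -0.9]
opening: 0.552
grip_force: 7.0
```

Request:
play_rows(rows=[-0.1,0.1,-2,0,0,0,0,-0.1,0,-1.2,0,0,0,0,-0.1,0,0,0,0,0,0])

```text
t: 18.97
eef_pos: [0.4254, 0.2666, 0.1293]
ee_rot: [-0.0, 0.991, 0.135, -0.001]
contact_force: [0.4, 0.0, -1.3]
opening: 0.551
grip_force: 7.0
```

```bash
cat >> h.py <<'E'
def scene(names=('top','side','wrist')):
    """roll rect (orange, above board) and claws (grey, above zt) as seen"""
    P,r=pose()
    for n in names:
        c=cap(n);W=cloud(c);h=cv2.cvtColor(c['color'],cv2.COLOR_BGR2HSV)
        near=np.hypot(W[...,0]-.5357,W[...,1]-.304)<.07
        m=near&(W[...,2]>.030)&(W[...,2]<.05)&(h[...,1]>110)
        q=W[m]; print(n,'roll',len(q),rect(q[:,:2]) if len(q)>10 else '')
        t=(r.inv().apply(W.reshape(-1,3)-P)*1000); hh=h.reshape(-1,3)
        k=np.isfinite(t[:,0])&(abs(t[:,2]+33)<22)&(t[:,0]>20)&(t[:,0]<150)&(abs(t[:,1])<60)&(hh[:,1]<110)
        t=t[k]; print('  tongs pts',len(t),'xmax',np.percentile(t[:,0],[98,99.5]).round(1) if len(t) else '')
        for s in (60,90,110,120,128):
            a=t[abs(t[:,0]-s)<3]
            if len(a)>3: y=np.sort(a[:,1]);j=np.argmax(np.diff(y));print('  ',s,y[[0,j,j+1,-1]].round(1),'mid',round((y[0]+y[-1])/2,1),'ztop',np.percentile(a[:,2],5).round(1))
E
python3 -c "
from h import *
scene();go([.4234,.2748,.13],15.5)"
```

```text
top roll 185 (array([534.5, 307.3]), array([69.1, 27.7]), 24.5)
  tongs pts 211 xmax [129.  130.7]
   60 [21.2 22.3 24.2 25.5] mid 23.3 ztop -43.6
   90 [-23.8 -22.7  22.9  28.6] mid 2.4 ztop -42.9
   110 [-27.1 -21.   25.6  31.7] mid 2.3 ztop -46.4
   120 [-26.  -21.6  24.9  32.3] mid 3.2 ztop -47.8
   128 [-26.1 -22.2  26.9  30.5] mid 2.2 ztop -46.6
side roll 400 (array([535. , 306.1]), array([69.3, 26.7]), 16.5)
  tongs pts 730 xmax [129.9 131.7]
   60 [-23.4 -18.7  21.   25.9] mid 1.3 ztop -40.3
   90 [-26.  -21.2  24.1  29.4] mid 1.7 ztop -41.1
   110 [-29.9 -22.7  25.1  33.6] mid 1.9 ztop -45.7
   120 [-30.3 -22.   26.   32.9] mid 1.3 ztop -45.7
   128 [-27.5 -22.7  25.2  30.3] mid 1.4 ztop -46.0
wrist roll 4441 (array([534.3, 304.6]), array([68.7, 28. ]), 15.8)
  tongs pts 12305 xmax [110.5 113.6]
   60 [-23.3 -18.8  22.4  27.1] mid 1.9 ztop -40.2
   90 [-25.2 -20.7  24.8  29. ] mid 1.9 ztop -40.4
   110 [-28.2 -21.6  26.   32.8] mid 2.3 ztop -45.0
now [0.4262 0.2643 0.1295] turn [ 0.001  0.001 -0.001] shift cm [ 0.01 -1.09 -0.05]
```

The claws' middle is 115 mm ahead of the TCP and 2 mm off-axis, with the underside at TCP+19.5 mm. The roll centre is (.535,.305) at 15.7°. I'll shift and lower to just above it.

Request:
play_rows(rows=[-0.1,0.1,-0.6,0.5,0,0,0,-0.1,0,-0.6,1,0,0,0,-0.1,0,0,1.5,0,0,0,-0.1,0,0,2,0,0,0,-0.1,0,0,1.8,0,0,0,-0.1,0,0,1.2,0,0,0,-0.1,0,0,0.7,0,0,0,-0.1,0,0,0,0,0,0,-0.1,0,0,0,0,0,0])

```text
t: 19.87
eef_pos: [0.4244, 0.2767, 0.0426]
ee_rot: [0.0, 0.991, 0.134, -0.0]
contact_force: [0.7, 0.7, -1.2]
opening: 0.551
grip_force: 7.0
```

```bash
python3 -c "
from h import *
scene(('side','wrist'));go([.4237,.2759,-.001],15.7)
p,r=pose();print('roll in tool mm',r.inv().apply(np.array([.535,.305,.029])-p)*1000)"
```

```text
side roll 228 (array([535.7, 305.9]), array([68.5, 26.4]), 17.1)
  tongs pts 596 xmax [129.9 131.5]
   60 [-25.4 -20.   20.7  24. ] mid -0.7 ztop -41.6
   90 [-26.5 -23.2  22.6  27.9] mid 0.7 ztop -41.1
   110 [-29.4 -23.5  24.4  31.4] mid 1.0 ztop -46.1
   120 [-30.2 -21.4  24.8  31.5] mid 0.7 ztop -46.1
   128 [-28.2 -24.9  25.1  28.6] mid 0.2 ztop -47.2
wrist roll 7230 (array([525.1, 301.8]), array([49.2, 28.2]), 16.2)
  tongs pts 12349 xmax [111.  114.2]
   60 [-25.3 -20.9  20.2  24.7] mid -0.3 ztop -40.7
   90 [-27.4 -22.8  22.7  27.1] mid -0.1 ztop -40.9
   110 [-30.4 -23.7  23.8  30.5] mid 0.1 ztop -45.6
now [0.4251 0.2772 0.0435] turn [-0.    -0.001 -0.004] shift cm [-0.17  0.08  4.45]
roll in tool mm [113.3618993    2.45513438  14.61266893]
```

Request:
play_rows(rows=[-0.1,-0.1,0.2,0.6,0,0,0,-0.1,0,0,1,0,0,0,-0.1,0,0,1,0,0,0,-0.1,0,0,0.8,0,0,0,-0.1,0,0,0.6,0,0,0,-0.1,0,0,0.3,0,0,0,-0.1,0,0,0,0,0,0,-0.1,0,0,0,0,0,0])

```text
t: 20.63
eef_pos: [0.424, 0.2747, -0.0003]
ee_rot: [0.0, 0.991, 0.135, -0.0]
contact_force: [0.0, -0.4, -2.2]
opening: 0.549
grip_force: 7.0
```

```bash
python3 -c "
from h import *
scene(('side','wrist'));o=robot.observe();print(o['contact_force'],o['opening'],o['grip_force'])
p,r=pose();print(p,'roll in tool mm',r.inv().apply(np.array([.535,.305,.029])-p)*1000)
cv2.imwrite('pics/s6.png',cv2.resize(load('side')['color'][260:440,180:420],(720,540)))"
```

```text
side roll 401 (array([534.1, 310.4]), array([69.3, 36. ]), 17.3)
  tongs pts 611 xmax [130.  132.2]
   60 [-24.3  -7.8  20.6  25.5] mid 0.6 ztop -40.9
   90 [-26.7 -22.7  23.2  27.3] mid 0.3 ztop -41.3
   110 [-28.8 -22.8  24.4  30.2] mid 0.7 ztop -46.6
   120 [-30.3 -22.5  25.1  33.2] mid 1.5 ztop -46.5
   128 [-28.2 -23.8  25.1  29.1] mid 0.5 ztop -46.8
wrist roll 8557 (array([504.4, 299.3]), array([62.4, 59.6]), 9.1)
  tongs pts 12524 xmax [110.8 114.1]
   60 [-29.9 -20.7  20.2  24.8] mid -2.5 ztop -40.3
   90 [-31.7 -22.7  22.8  32.2] mid 0.3 ztop -40.6
   110 [-30.5 -23.6  23.9  38.2] mid 3.8 ztop -45.2
   120 [-25.1 -24.5  24.7  35.4] mid 5.2 ztop -20.6
[ 0.15630948 -0.17474311 -2.08093538] 0.5539729048208287 7.002553939819336
[4.24377066e-01 2.74864724e-01 1.44887954e-04] roll in tool mm [114.66597501   0.44186296 -28.80459756]
```

View pics/s6.png

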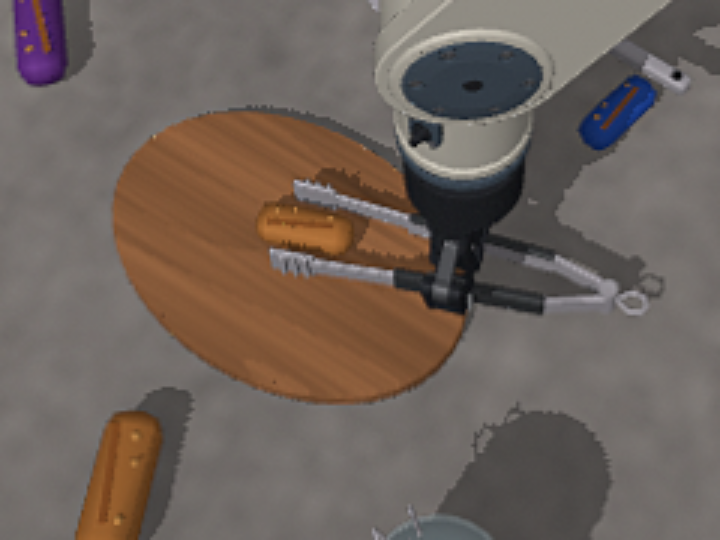

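The crop shows the roll (300,228) between the claws (310,190) and (290,262), aligned. Closing with 45 N.

Request:
play_rows(rows=[-0.05,0,0,0,0,0,0,0,0,0,-0.05,0,0,0,0.05,0,0,-0.05,0,0,0,0.1,0,0,-0.05,0,0,0,0.15,0,0,-0.05,0,0,0,0.2,0,0,0,0,0,0,0.25,0,0,0,0,0,0,0.3,0,0,0,0,0,0,0.3,0,0,0,0,0,0], force=45)

```text
t: 21.48
eef_pos: [0.4242, 0.2748, 0.002]
ee_rot: [-0.0, 0.991, 0.135, 0.0]
contact_force: [-0.0, 0.3, -0.6]
opening: 0.419
grip_force: 46.6
```

Request:
play_rows(rows=[0.4,0,0,0,0,0,0,0.5,0,0,0,0,0,0,0.5,0,0,0,0,0,0])

```text
t: 21.73
eef_pos: [0.4242, 0.2747, 0.0019]
ee_rot: [-0.0, 0.991, 0.134, 0.0]
contact_force: [0.2, -0.1, 0.1]
opening: 0.418
grip_force: 46.6
```

Opening stopped at 35.5 mm with the roll clamped. Lifting.

Request:
play_rows(rows=[0.5,0,0,-0.5,0,0,0,0.5,0,0,-1,0,0,0,0.5,0,0,-1.2,0,0,0,0.5,0,0,-1.5,0,0,0,0.5,0,0,-1.5,0,0,0,0.5,0,0,-1.5,0,0,0,0.5,0,0,-1.5,0,0,0,0.5,0,0,-1.5,0,0,0,0.5,0,0,-1,0,0,0,0.5,0,0,-0.5,0,0,0,0.5,0,0,0,0,0,0])

```text
t: 22.65
eef_pos: [0.4247, 0.275, 0.1202]
ee_rot: [-0.0, 0.991, 0.134, 0.001]
contact_force: [1.1, 0.2, -2.7]
opening: 0.423
grip_force: 46.4
```

```bash
cat >> h.py <<'E'
def held():
    P,r=pose()
    for n in('top','side'):
        c=cap(n);W=cloud(c);h=cv2.cvtColor(c['color'],cv2.COLOR_BGR2HSV)
        t=(r.inv().apply(W.reshape(-1,3)-P)*1000);hh=h.reshape(-1,3)
        k=np.isfinite(t[:,0])&(abs(t[:,2]+33)<25)&(abs(t[:,0]-115)<60)&(abs(t[:,1])<40)&(hh[:,1]>110)
        q=t[k];print(n,len(q),rect(q[:,:2]/1000) if len(q)>5 else '',np.percentile(q[:,2],[2,98]).round(1) if len(q) else '','world',np.median(W.reshape(-1,3)[k],0) if len(q) else '')
    o=robot.observe();print(P,o['opening'],o['grip_force'],o['contact_force'])
E
python3 -c "
from h import *
held()
a=np.radians(15.5);go([.5417-.1113,.0698-.0291,.12],15.5)"
```

```text
top 299 (array([115.3,   0.9]), array([70. , 24.3]), 2.2) [-43.5 -27.7] world [0.53443052 0.30431435 0.15820894]
side 402 (array([115.3,   0. ]), array([25.4, 69.3]), 88.7) [-41.6 -26.9] world [0.53464176 0.30655337 0.1579782 ]
[0.42470969 0.27504939 0.12024388] 0.41839451908279857 46.38987421989441 [-1.00459377  0.95245897 -1.62494041]
now [0.4239 0.2745 0.1187] turn [ 0.     0.    -0.001] shift cm [-5.62 22.71 -0.13]
```

The roll is held, centred between the claws. Moving over the strainer's centre (.542,.070).

Request:
play_rows(rows=[0.5,-0.2,0.9,0,0,0,0,0.5,-0.4,1.8,0,0,0,0,0.5,-0.6,2.3,0,0,0,0,0.5,-0.6,2.3,0,0,0,0,0.5,-0.6,2.3,0,0,0,0,0.5,-0.6,2.3,0,0,0,0,0.5,-0.6,2.3,0,0,0,0,0.5,-0.6,2.3,0,0,0,0,0.5,-0.6,2.3,0,0,0,0,0.5,-0.5,2.3,0,0,0,0,0.5,-0.2,1.2,0,0,0,0,0.5,-0.1,0.5,0,0,0,0])

```text
t: 23.75
eef_pos: [0.4301, 0.038, 0.1182]
ee_rot: [0.0, 0.991, 0.134, -0.001]
contact_force: [0.4, -0.7, -1.3]
opening: 0.419
grip_force: 46.4
```

Request:
play_rows(rows=[0.5,0,0,0,0,0,0,0.5,0,0,0,0,0,0,0.5,0,0,0,0,0,0,0.5,0,0,0,0,0,0])

```text
t: 24.08
eef_pos: [0.4308, 0.0407, 0.1188]
ee_rot: [-0.0, 0.991, 0.135, -0.0]
contact_force: [0.1, 0.6, -2.0]
opening: 0.42
grip_force: 46.4
```

Run:
```python
from h import *
held()
p=cloud(load('side')).reshape(-1,3)
m=(p[:,2]>.062)&(p[:,2]<.082)&(np.hypot(p[:,0]-.5417,p[:,1]-.07)<.083)&(np.hypot(p[:,0]-.5417,p[:,1]-.07)>.06);q=p[m]
print(len(q),np.linalg.lstsq(np.c_[q[:,:2]-[.5417,.07],np.ones(len(q))],q[:,2],rcond=None)[0])
h=cv2.convexHull(q[:,:2].astype(np.float32)).reshape(-1,2).astype(float);print(circ(h))
print(robot.observe()['qvel'].round(4))
```

```text
top 297 (array([1.158e+02, 1.000e-01]), array([25.5, 66.9]), 90.0) [-43.1 -31.4] world [0.54213985 0.0706935  0.15640693]
side 267 (array([115.9,   2.2]), array([29.8, 67.9]), 87.9) [-43. -26.] world [0.54303901 0.07371775 0.15738467]
[0.43076258 0.04071761 0.11877886] 0.41937536990499213 46.40376091003418 [ 0.33457076 -0.23246596 -1.45663495]
1023 [ 0.00095619 -0.00188923  0.07438373]
(array([0.54171703, 0.07054599]), np.float64(0.07959374628291145))
[-0.0054 -0.0018 -0.0006 -0.0011  0.0014 -0.0031]
```

The roll is at (.542,.071), directly over the strainer's centre, with its underside about 60 mm above the rim. The strainer is still level. Handing in.

```bash
python3 -c "
from plant import robot
print(robot.close_job())"
```

```text
the job is handed in; nothing more can be done
None
```

The job is handed in at about 24 s of the 72 s allowed; no verdict came back. The strainer sits level on the bowl, released, and the small orange roll is held still in the tongs about 60 mm above its middle.

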